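# Stack the dry cases of bronze finds and read the humidity logger of the top one

### The arm

A 6-joint arm with a two-finger parallel gripper is mounted at the origin on the work surface. World frame = base frame: x ahead of the robot, y to its left, z up, the work surface at z = 0. Lengths are in mm, angles in degrees, forces in N, time in s.
With the tool pointing down it reaches from about 325 to 775 mm from the base axis. Payload 5.5 kg.
Tool frame: the origin (TCP) lies at the very end of the fingers, on their centre line; the grasp point (between the pads) lies 19 mm behind it; z points along the fingers, y is the line along which they close (so a half turn about z gives the same grasp; the last joint's range is limited). The gripper opens to 85 mm and grips with 20 to 120 N. Pads are 22 mm wide; open, the fingers measure 114 mm over their backs; the gripper's body (76 mm by 85 mm) begins 54 mm behind the grasp point. The pads swing forward as they close: fully open they stand 13 mm farther back than shut.
Start: joints at [63.214, 5.22, 70.514, -0, 104.267, -3.249], TCP at [239.612, 550.093, 231.275] pointing down, gripper open.
Joint ranges: [-164.24, 164.24], [-49.07, 125.15], [9.68, 141.18], [-86.29, 266.29], [3.28, 154.24], [-151.56, 151.56]. Speed limits (degrees/s): [147.25, 147.25, 172.46, 180, 180, 180].

### API

Orientations are given as a 3x3 rotation matrix whose columns are the frame's x, y, z axes.
In Python, from cell import robot gives the robot as it stands.
- The arm moves only by the tool drive_tool, never from a script. Its arguments are lists of equal length, an entry for each row: "slide": the shift along the tool's x, y, z in mm, a list of three; "turn": the turn about the tool's z in degrees; "fingers": the opening, from 0 (shut) to 1 (fully open). A call has 1 to 8 rows; each row is the pose to reach, as a shift and turn from the pose commanded when the call began, along the tool's axes at that moment; what a row does not reach only later rows make up. A row lasts 1/12 s, in which the tool goes at most 41.7 mm and 7.16 degrees, less where a joint would pass 70% of its speed; a pose out of reach is approached as far as the arm can. A call with a gripper value outside its range is refused whole. The fingers move at their own pace and stop on an object; "newtons" is the grip in N (left out, the last holds). Time passes only in rows, so rows that repeat a pose let the fingers close. It gives the time, the measured TCP pose, the force, the opening and the grip force at its end, in the units of the state.
- robot.state(): the state, without advancing time (a new reading comes with each control period).
- robot.grab_frame(name): name is "side" or "top" or "wrist"; returns (picture, depth): 384x512x3 uint8, red, green, blue; 384x512 float32, mm along the optical axis (not along the pixel's ray), 0 where there is no reading.
- robot.calibration(name): a dict with "fx", "fy", "cx", "cy" (pixels), "T" (4x4, takes a point from camera to world coordinates). Camera axes: x right, y up, looking along -z (the intrinsics and any distortion apply to the point x, -y, -z); pixel columns grow to the right and rows downward; lengths in mm; the calibration is good to about 2 mm. The wrist camera is an equidistant fisheye: a pixel r from the principal point sees the ray r / f radians off the axis. A picture is of the moment at which its call begins: read the wrist's pose just before it. calibration takes no time and is no camera call; for the wrist camera it gives the pose at the moment of the call.
- robot.hand_in(): hands the job in; it is judged then, once.
The state is a dict: "time": time; "joints": joint angles; "joint_vel": joint speeds; "joint_torque": joint torques, N m; "position": TCP position; "tcp_rot": TCP orientation; "wrist_force": force on the tool from outside, world axes, zero at the start; "wrist_torque": the same for the moment, N m; "grip_width": finger opening in mm; "grip_force": force on a finger pad.
Only numpy, scipy, OpenCV 4.12 (cv2) and the standard library are available. Lean on these libraries where they do the work, as an engineer would, in place of code of your own. Each camera call takes 0.05 s, during which the arm holds its last target. There are 200 camera calls.

### The job

Build up the column of find cases: stack the deeper loose case squarely on the tallest case, which already stands in its place, then the shallow case with the humidity logger in its lid squarely on top of that, edges flush, without dropping a case or pushing the column out of place. Then take the reader wand out of its dock and hold it upright with its sprung tip pressed gently on the middle of the steel logger button, the tip part of the way in but not bottomed. The program finishes while still holding the wand there, so do not let go of it or put it down, and leave the other things on the bench where they are.

Things in the scene. Friction and masses are not known exactly. Their poses are not given: they have to be found in the camera images.
- case_base: The tallest case, already in its place as the foot of the column, to the robot's left: closed plastic case, grey body, flat white lid, 110 mm (x) by 60 mm (y), 60 mm high; 0.7 kg, loose. Origin: centre of underside, z up. A small latch stands out 5 mm on each short end. All three cases share length, width and look and stack either way round
- case_deep: The deeper loose case: same closed case, 110 mm (x) by 60 mm (y), 50 mm high, flat plain lid, about 0.35 kg. Origin: centre of its underside, z up. Smooth long sides 60 mm apart, to be gripped across from above
- case_logger: The shallow loose case with the logger: 110 mm (x) by 60 mm (y), 40 mm high to the lid, about 0.25 kg; a round black holder (28 mm) with a bright steel button stands 7 mm above the lid, 28 mm from its centre along +x, so nothing can be stacked on it. Origin: centre of underside, z up. Smooth long sides 60 mm apart
- logger_face (a point): Centre of the top face of the steel logger button (17 mm across, flat, level when the case stands level), in case_logger at x = +28 mm, y = 0, z = 47 mm
- dock: The wand's dock, fixed: low console 85 by 85 mm, 20 mm high, with a dark screen, and on it an upright round tube, 40 mm outside, 31 mm bore, its mouth 92 mm above the bench. Origin: on the bench, on the tube's axis. The wand stands loosely in the tube and is drawn straight up; it must rise 70 mm for its tip to clear the tube
- wand: Reader wand upright in the dock: round grey handle 25 mm in diameter, ribbed tail, 138 mm long, 0.13 kg. Origin: face of its tip when fully out, 24 mm above the bench while docked (tail then at 162 mm, 70 mm of handle above the tube). z runs from tip to tail: up when held upright. Smooth handle from 32 to 138 mm above the origin
- wand_tip (a point): Centre of the flat face of the brass sprung tip (10 mm in diameter), at the lower end of the wand; coincides with the wand's origin while the tip is fully out and moves into the wand as it is pressed
- spring_tip (a joint): How far the wand's tip is pressed in, m: 0 fully out, 0.010 bottomed. Spring: 0.5 N to start, 0.35 N more per mm, about 2.3 N half-way (5 mm) and 4 N when bottomed; beyond that the wand is rigid
- bottle: Bystander: clear glass bottle with white cap, 54 mm across, 110 mm high. Origin: centre of underside
- foam: Bystander: small white foam block 45 by 35 by 25 mm. Origin: centre of underside
- brush: Bystander: brush 150 mm long, lying flat along its x. Well to its right (world y below -0.33) a bronze vessel neck on a board, 165 mm high, is fixed to the bench; the equipment along the far and left edges is fixed too
- dish: Bystander: closed glass dish, 64 mm across, 17 mm high. Origin: centre of underside
- jar: Bystander: small amber jar with white cap, 50 mm across, 55 mm high. Origin: centre of underside
- loupe: Bystander: hand lens lying flat, rim 48 mm across, black handle along its -x to 107 mm. Origin: under the lens's centre
Mind the look-alikes: they are no part of the job. Leave any green or turquoise look-alike of the case_deep alone.

How it is judged (in metres and radians):
On the way, in this order (a step that is already met when the one before it is completed fails the run):
1. the deeper case stands squarely on the tallest case, let go and at rest (horizontal distance between case_deep and case_base below 0.008 m and z of case_deep in the frame of case_base between 0.056 and 0.064 m and angle between the x axis of case_deep and the x axis of case_base, either way round below 0.12 rad and contact force between the fingers and case_deep below 0.1 N and linear speed of case_deep below 0.02 m/s), for 0.2 s.
2. the logger case stands squarely on the deeper case, let go and at rest (horizontal distance between case_deep and case_base below 0.008 m and z of case_deep in the frame of case_base between 0.056 and 0.064 m and angle between the x axis of case_deep and the x axis of case_base, either way round below 0.12 rad and horizontal distance between case_logger and case_deep below 0.008 m and z of case_logger in the frame of case_deep between 0.046 and 0.054 m and angle between the x axis of case_logger and the x axis of case_deep, either way round below 0.12 rad and contact force between the fingers and case_logger below 0.1 N and linear speed of case_logger below 0.02 m/s), for 0.2 s.
3. the wand is drawn out of the dock in the fingers, its tip clear above the dock (z of wand in the frame of dock above 0.095 m and contact force between wand and dock below 0.1 N and contact force between the fingers and wand above 1 N), for 0.1 s.
At the end, for the whole second after the job is handed in: Column of tallest (moved under 15 mm), deeper, logger case: each within 8 mm, 0.12 rad of the one below, untouched by fingers. Wand in the fingers, still, within 0.1 rad of upright, tip within 6 mm of the button's middle, pressed in 1 to 9.2 mm, pushing 0.5 to 6 N (horizontal distance between case_deep and case_base below 0.008 m and z of case_deep in the frame of case_base between 0.056 and 0.064 m and angle between the x axis of case_deep and the x axis of case_base, either way round below 0.12 rad and horizontal distance between case_logger and case_deep below 0.008 m and z of case_logger in the frame of case_deep between 0.046 and 0.054 m and angle between the x axis of case_logger and the x axis of case_deep, either way round below 0.12 rad and distance of case_base from where it was at the start of the episode below 0.015 m and contact force between the fingers and case_logger below 0.1 N and contact force between the fingers and case_deep below 0.1 N and angle between case_logger's own z axis and vertical below 0.05 rad and horizontal distance between wand_tip and logger_face below 0.006 m and distance between wand_tip and logger_face below 0.008 m and angle between wand's own z axis and vertical below 0.1 rad and value of joint spring_tip between 0.001 and 0.0092 m and contact force between wand and case_logger between 0.5 and 6 N and contact force between the fingers and wand above 1 N and linear speed of wand below 0.02 m/s); the arm keeps its last pose, push and grip.
It fails at once if a case is dropped: it moves faster than 0.45 m/s with no finger touching it (a fall of about 10 mm) ((linear speed of case_deep above 0.45 m/s and contact force between the fingers and case_deep below 0.05 N) or (linear speed of case_logger above 0.45 m/s and contact force between the fingers and case_logger below 0.05 N)).
It fails at once if a case is tipped by more than 0.5 rad (angle between any of case_base, case_deep, case_logger's own z axis and vertical above 0.5 rad).
It fails at once if the tallest case is pushed more than 25 mm from its place (distance of case_base from where it was at the start of the episode above 0.025 m).
It fails at once if the wand presses the logger case with more than 15 N (contact force between wand and case_logger above 15 N).
It fails at once if another thing on the bench is moved more than 30 mm (distance of any of bottle, foam, brush, dish, jar, loupe from where it was at the start of the episode above 0.03 m).
It also fails if it takes over 72 s, if anything falls off the work surface, if the arm or the gripper's body presses on something with over 40 N, if the wrist force passes 120 N, or if a joint passes its speed limit or range.

## Working session

There is one attempt and no reset: what is moved stays moved. The work goes in short steps, Python scripts to look and compute and a tool call to move; the robot and the scene stay as the last step left them, time stands still between calls to the robot, and variables do not carry over. Pictures are saved under pics/ and viewed, at most 12 in all, crops included, and the job is handed in when it is done.

Besides the shell and the picture viewer there is one more tool, called after "Emit:" as name(argument=value, ...) on one line, values as JSON. drive_tool: Moves the arm, as the interface text tells. Its arguments: {"type":"object","properties":{"slide":{"type":"array","items":{"type":"array","items":{"type":"number"}}},"turn":{"type":"array","items":{"type":"number"}},"fingers":{"type":"array","items":{"type":"number"}},"newtons":{"type":"number"}},"required":["slide","turn","fingers"]}

```bash
mkdir -p pics
cat > h.py <<'E'
import numpy as np, cv2
from cell import robot
def snap(n):
    c=robot.calibration(n); p,d=robot.grab_frame(n); return p,d,c
def save(p,f): cv2.imwrite('pics/'+f,cv2.cvtColor(p,cv2.COLOR_RGB2BGR))
def rays(c,u,v,fish=False):
    x=(np.asarray(u,float)-c['cx'])/c['fx']; y=(np.asarray(v,float)-c['cy'])/c['fy']
    if fish:
        r=np.hypot(x,y)+1e-9; s=np.sin(r)/r; d=np.stack([x*s,-y*s,-np.cos(r)],-1)
    else: d=np.stack([x,-y,-np.ones_like(x)],-1)
    T=np.array(c['T']); return T[:3,3], d@T[:3,:3].T
def onz(c,u,v,z,fish=False):
    o,d=rays(c,u,v,fish); t=(z-o[2])/d[...,2]; return o+t[...,None]*d
def cloud(d,c,fish=False):
    v,u=np.mgrid[:d.shape[0],:d.shape[1]]
    x=(u-c['cx'])/c['fx']; y=(v-c['cy'])/c['fy']
    if fish:
        r=np.hypot(x,y)+1e-9; s=np.tan(np.minimum(r,1.5))/r; x=x*s;y=y*s
    P=np.stack([x*d,-y*d,-d],-1); T=np.array(c['T']); return P@T[:3,:3].T+T[:3,3]
E
python3 - <<'E'
from h import *
for n in ('top','side'):
    p,d,c=snap(n); save(p,n+'0.png'); np.savez('/tmp/'+n,p=p,d=d)
    print(n,{k:np.round(v,1) if k!='T' else np.round(v,3).tolist() for k,v in c.items()},(d>0).mean())
print(robot.state())
E
```

```text
top {'fx': np.float64(498.9), 'fy': np.float64(498.9), 'cx': np.float64(258.7), 'cy': np.float64(200.7), 'T': [[0.02, 0.997, -0.079, 394.038], [-1.0, 0.021, 0.019, 15.278], [0.02, 0.079, 0.997, 1430.622], [0.0, 0.0, 0.0, 1.0]]} 0.9960683186848959
side {'fx': np.float64(393.5), 'fy': np.float64(393.5), 'cx': np.float64(256.2), 'cy': np.float64(197.7), 'T': [[0.785, 0.414, -0.461, -16.935], [-0.619, 0.536, -0.574, -664.373], [0.01, 0.736, 0.677, 855.306], [0.0, 0.0, 0.0, 1.0]]} 0.995941162109375
{'time': 0.1, 'joints': array([ 6.32139728e+01,  5.26267701e+00,  7.05768213e+01, -7.86614836e-04,
        1.04264254e+02, -3.24764783e+00]), 'joint_vel': array([ 0.00774022,  0.00819976, -0.18916874,  0.05195269, -0.02810489,
       -0.00576205]), 'joint_torque': array([ 1.40994329e-03, -4.60215855e+01, -4.19218111e+01, -1.33547032e-04,
        1.06382740e-02, -6.00344742e-05]), 'position': array([239.50467854, 549.860996  , 230.20519377]), 'tcp_rot': array([[-9.16791386e-01,  3.99365632e-01, -8.04187484e-04],
       [ 3.99366432e-01,  9.16789954e-01, -1.62251084e-03],
       [ 8.92959384e-05, -1.80866945e-03, -9.99998360e-01]]), 'wrist_force': array([ 0.57004901, -0.16514279, -0.20596157]), 'wrist_torque': array([-0.03090441, -0.06390396, -0.01703383]), 'grip_force': 0.0, 'grip_width': 85.12559630798222}
```

View pics/top0.png

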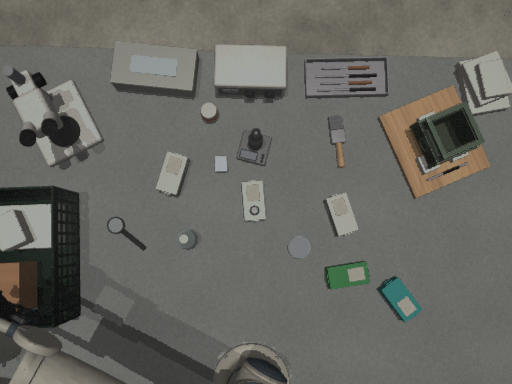

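View pics/side0.png

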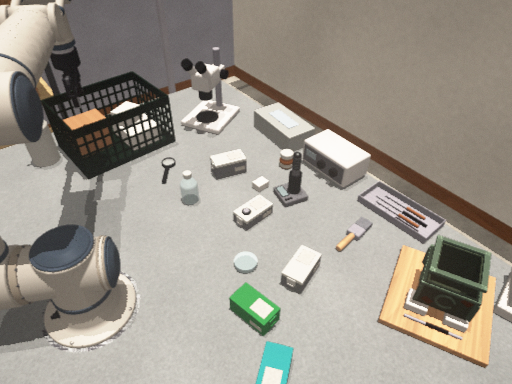

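The top view shows case_base at about (172,174), case_logger at (254,200) with its button near (254,211), and case_deep at (342,214). The dock with the wand is at (256,145), and the green and teal look-alikes are at (348,275) and (401,299). The side view agrees. Next I measure the lids from depth.

```bash
cat >> h.py <<'E'
def lid(P,u,v,r,z0,z1):
    Q=P[max(0,v-r):v+r,max(0,u-r):u+r].reshape(-1,3); Q=Q[(Q[:,2]>z0)&(Q[:,2]<z1)]
    (cx,cy),(w,h),a=cv2.minAreaRect(Q[:,:2].astype(np.float32))
    if w<h: w,h,a=h,w,a+90
    return np.round([cx,cy,np.median(Q[:,2]),w,h,(a+90)%180-90,len(Q)],1)
E
python3 - <<'E'
from h import *
f=np.load('/tmp/top.npz'); c=robot.calibration('top'); P=cloud(f['d'],c)
for n,u,v,h in (('base',172,174,60),('deep',342,214,50),('logger',254,200,40)):
    print(n,lid(P,u,v,28,h-8,h+5))
print('button',lid(P,254,211,8,43,52))
print('wand',lid(P,256,135,18,120,180),'tube',lid(P,256,140,18,80,105))
for n,u,v in (('bottle',188,239),('foam',221,164),('jar',209,112),('dish',299,247),('loupe',116,226)):
    print(n,lid(P,u,v,14,8,130))
# steel button/dark holder by colour at z=47
p=f['p']; hsv=cv2.cvtColor(p,cv2.COLOR_RGB2HSV)
print(p[206:216,248:262].sum(-1)//3)
for n,h in (('base',60),):
    print(lid(P,172,174,28,15,75))
E
```

```text
base [575.7 232.5  59.2 115.7  60.6 -15.3 860. ]
deep [ 472.9 -242.9   49.4  115.3   61.1   18.9  851. ]
logger [506.    4.8  39.3 115.7  59.9   5.9 795. ]
button [477.7   3.   45.3  41.8  39.2 -88.7  66. ]
wand [670.6   3.3 160.3  24.3  24.1 -37.3 107. ] tube [667.4   3.8  90.7  39.2  32.4  84.   73. ]
bottle [395.1 184.6  77.7  67.9  55.5   4.1 340. ]
foam [609.2 100.8  24.   44.1  34.8   1.6 194. ]
jar [756.3 136.4  52.8  51.2  48.5  15.1 284. ]
dish [ 377.8 -126.6   16.4   62.2   61.    -5.   396. ]
loupe [422.7 388.   11.   77.   58.2  84.8 192. ]
[[158 160 159 118  95  71  65  76  85 107 152 158 158 158]
 [159 158 111  72  84 132 122 134  97  72 101 150 158 158]
 [161 159  90  84 137 149 146 146 127  98  73 145 159 158]
 [158 135  77  88 140 147 146 145 142 109  69 121 154 158]
 [156 110  68 128 146 146 145 147 146 107  65 114 153 157]
 [158 107  67  80 141 151 150 151 148 121  75 117 153 158]
 [158 151  82  69 113 145 148 151 119  90  68 141 158 159]
 [159 159 103  65  72  85 103 105  71  58 108 151 159 160]
 [158 159 150 122  73  59  67  70  65 110 148 157 160 158]
 [157 159 157 154 147 120 114 141 147 152 157 160 160 158]]
[574.8 232.7  58.8 117.6  60.6 -15.4 987. ]
```

```bash
cat >> h.py <<'E'
def go(x,y,z,head,s=None):
    "print slide/turn for TCP to x,y,z with tool x axis at heading head (deg)"
    s=s or robot.state(); R=s['tcp_rot']; d=R.T@(np.array([x,y,z])-s['position'])
    h=np.degrees(np.arctan2(R[1,0],R[0,0])); print('slide',np.round(d,1),'turn',np.round((h-head+180)%360-180,1),'pos',np.round(s['position'],1),'head',round(h,1),'t',round(s['time'],2),'w',np.round(s['grip_width'],1),'j6',round(s['joints'][5]),'wf',np.round(s['wrist_force'],1))
E
python3 -c "
from h import *
go(472.9,-242.9,140,18.9)"
```

```text
slide [-530.6 -633.4   91.3] turn 137.6 pos [239.5 549.9 230.2] head 156.5 t 0.1 w 85.1 j6 -3 wf [ 0.6 -0.2 -0.2]
```

Emit:
drive_tool(slide=[[-530,-633,20],[-530,-633,20],[-530,-633,20],[-530,-633,20],[-530,-633,20],[-530,-633,20],[-530,-633,20],[-530,-633,20]], turn=[137,137,137,137,137,137,137,137], fingers=[1,1,1,1,1,1,1,1])

```text
time: 0.77
position: [333.5, 228.5, 222.8]
tcp_rot: [[-0.154, 0.988, -0.0], [0.988, 0.154, -0.0], [-0.0, -0.0, -1.0]]
wrist_force: [0.9, -0.3, -0.1]
grip_width: 85.1
grip_force: 0.0
```

```bash
python3 -c "
from h import *
go(472.9,-242.9,140,18.9)"
```

```text
slide [-487.3   65.2   82.8] turn 80.0 pos [333.5 228.5 222.8] head 98.9 t 0.77 w 85.1 j6 21 wf [ 0.9 -0.3 -0.1]
```

Emit:
drive_tool(slide=[[-487,65,40],[-487,65,40],[-487,65,40],[-487,65,40],[-487,65,40],[-487,65,40],[-487,65,40],[-487,65,40]], turn=[80,80,80,80,80,80,80,80], fingers=[1,1,1,1,1,1,1,1])

```text
time: 1.43
position: [429.4, -89.9, 195.8]
tcp_rot: [[0.749, 0.663, 0.0], [0.663, -0.749, 0.0], [0.0, 0.0, -1.0]]
wrist_force: [0.8, 1.1, 0.0]
grip_width: 85.1
grip_force: 0.0
```

```bash
python3 -c "
from h import *
go(472.9,-242.9,140,18.9)"
```

```text
slide [-68.8 143.4  55.8] turn 22.6 pos [429.4 -89.9 195.8] head 41.5 t 1.43 w 85.1 j6 32 wf [0.8 1.1 0. ]
```

Emit:
drive_tool(slide=[[-69,143,56],[-69,143,56],[-69,143,56],[-69,143,56],[-69,143,56],[-69,143,56],[-69,143,56],[-69,143,56]], turn=[22.6,22.6,22.6,22.6,22.6,22.6,22.6,22.6], fingers=[1,1,1,1,1,1,1,1])

```text
time: 2.1
position: [473.8, -239.4, 141.0]
tcp_rot: [[0.944, 0.331, 0.001], [0.331, -0.944, -0.0], [0.001, 0.001, -1.0]]
wrist_force: [-0.0, -0.3, -0.5]
grip_width: 85.2
grip_force: 0.0
```

```bash
python3 -c "
from h import *
go(472.9,-242.9,11,18.9)
p,d,c=snap('wrist'); save(p,'w1.png'); P=cloud(d,c,True)
print({k:np.round(v,2) for k,v in c.items()})
m=(P[...,2]>42)&(P[...,2]<56)&(np.hypot(P[...,0]-473,P[...,1]+243)<85)&(d>0)
Q=P[m]; (cx,cy),wh,a=cv2.minAreaRect(Q[:,:2].astype(np.float32)); print(cx,cy,wh,a,np.median(Q[:,2]),len(Q), Q[:,:2].mean(0))"
```

```text
slide [ -2.1   3.  130. ] turn 0.4 pos [ 473.8 -239.4  141. ] head 19.3 t 2.1 w 85.2 j6 40 wf [-0.  -0.3 -0.5]
{'fx': np.float64(297.32), 'fy': np.float64(297.32), 'cx': np.float64(254.4), 'cy': np.float64(192.4), 'T': array([[ 3.3000e-01,  9.0000e-01,  2.9000e-01,  5.4897e+02],
       [-9.4000e-01,  3.1000e-01,  1.0000e-01, -2.1329e+02],
       [ 0.0000e+00, -3.1000e-01,  9.5000e-01,  2.8315e+02],
       [ 0.0000e+00,  0.0000e+00,  0.0000e+00,  1.0000e+00]])}
472.94970703125 -244.42669677734375 (116.23448181152344, 60.576141357421875) 19.243879318237305 49.48281689279678 8906 [ 477.95714265 -242.50468262]
```

View pics/w1.png

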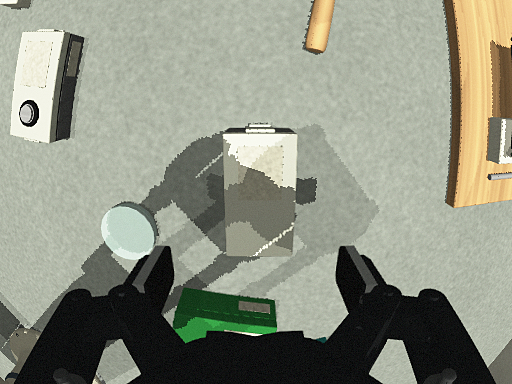

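The wrist view shows case_deep centred near (260,190) between the open fingers, with nothing else in their path. The far latch slightly biases the rectangle. I'll descend and grip.

```bash
cat >> h.py <<'E'
def fit(P,d,x,y,z0,z1,r=85):
    "lid centre and heading, short-end latches left out"
    m=(P[...,2]>z0)&(P[...,2]<z1)&(np.hypot(P[...,0]-x,P[...,1]-y)<r)&(d>0)
    Q=P[m]; (cx,cy),(w,h),a=cv2.minAreaRect(Q[:,:2].astype(np.float32))
    if w<h: a+=90
    a=(a+90)%180-90; t=np.radians(a); e=np.array([np.cos(t),np.sin(t)]); n=np.array([-e[1],e[0]])
    A=(Q[:,:2]-[cx,cy])@np.stack([e,n],1); B=A[np.abs(A[:,1])>16]
    lo,hi=np.percentile(B[:,0],[.3,99.7]); l2,h2=np.percentile(A[:,1],[.3,99.7])
    c=np.array([cx,cy])+e*(lo+hi)/2+n*(l2+h2)/2
    print('centre',np.round(c,1),'L,W',np.round([hi-lo,h2-l2],1),'ang',round(a,2),'z',round(float(np.median(Q[:,2])),1)); return c,a
E
python3 - <<'E'
from h import *
p,d,c=snap('wrist'); P=cloud(d,c,True)
(x,y),a=fit(P,d,473,-244,42,56); go(x,y,12,a)
p,d,c=snap('top'); P=cloud(d,c); fit(P,d,575,232,53,64)
E
```

```text
centre [ 473.7 -244.1] L,W [108.8  59.7] ang 19.27 z 49.5
slide [ -2.1   4.3 129.5] turn 0.1 pos [ 474.  -239.2  141.5] head 19.4 t 2.2 w 85.3 j6 40 wf [0.  0.4 1.2]
centre [575.8 232.4] L,W [109.3  60.2] ang -15.44 z 59.2
```

Emit:
drive_tool(slide=[[-2,4.3,20],[-2,4.3,45],[-2,4.3,70],[-2,4.3,95],[-2,4.3,115],[-2,4.3,125],[-2,4.3,129.5],[-2,4.3,129.5]], turn=[0,0,0,0,0,0,0,0], fingers=[1,1,1,1,1,1,1,1])

```text
time: 2.92
position: [473.1, -244.4, 10.5]
tcp_rot: [[0.944, 0.331, -0.0], [0.331, -0.944, 0.0], [-0.0, -0.0, -1.0]]
wrist_force: [-0.5, 0.2, 1.0]
grip_width: 85.6
grip_force: 0.0
```

Emit:
drive_tool(slide=[[0,0,0],[0,0,0],[0,0,0],[0,0,0],[0,0,0],[0,0,0],[0,0,0],[0,0,0]], turn=[0,0,0,0,0,0,0,0], fingers=[0.6,0.55,0.5,0.5,0.5,0.5,0.5,0.5], newtons=40)

```text
time: 3.58
position: [474.3, -245.3, 12.9]
tcp_rot: [[0.944, 0.33, 0.003], [0.33, -0.944, -0.001], [0.002, 0.002, -1.0]]
wrist_force: [-1.2, 1.2, 7.1]
grip_width: 59.7
grip_force: 46.3
```

Emit:
drive_tool(slide=[[0,0,-5],[0,0,-20],[0,0,-45],[0,0,-75],[0,0,-105],[0,0,-130],[0,0,-140],[0,0,-140]], turn=[0,0,0,0,0,0,0,0], fingers=[0.5,0.5,0.5,0.5,0.5,0.5,0.5,0.5])

```text
time: 4.25
position: [474.2, -245.7, 153.8]
tcp_rot: [[0.944, 0.33, 0.005], [0.33, -0.944, -0.003], [0.003, 0.004, -1.0]]
wrist_force: [-0.5, -1.7, -3.6]
grip_width: 59.2
grip_force: 45.4
```

```bash
python3 -c "
from h import *
go(575.8,232.4,150,-15.4)"
```

```text
slide [ 253.6 -417.8    2.8] turn 34.7 pos [ 474.2 -245.7  153.8] head 19.3 t 4.25 w 59.2 j6 40 wf [-0.5 -1.7 -3.6]
```

Emit:
drive_tool(slide=[[5,-8,0],[15,-25,0],[32,-53,0],[50,-82,0],[68,-111,0],[86,-141,0],[104,-170,0],[122,-200,0]], turn=[0,2,4,6,8,10,12,14], fingers=[0.5,0.5,0.5,0.5,0.5,0.5,0.5,0.5])

```text
time: 4.92
position: [521.0, -13.6, 147.2]
tcp_rot: [[0.996, 0.09, -0.005], [0.09, -0.996, 0.001], [-0.005, -0.001, -1.0]]
wrist_force: [0.5, -0.5, -3.4]
grip_width: 59.4
grip_force: 45.2
```

```bash
python3 -c "
from h import *
go(575.8,232.4,150,-15.4)"
```

```text
slide [  76.7 -240.    -2.9] turn 20.6 pos [521.  -13.6 147.2] head 5.2 t 4.92 w 59.4 j6 80 wf [ 0.5 -0.5 -3.4]
```

Emit:
drive_tool(slide=[[10,-30,0],[20,-62,0],[31,-95,0],[41,-128,0],[50,-158,0],[59,-185,0],[65,-205,0],[69,-215,0]], turn=[3,6,9,12,15,17,19,20], fingers=[0.5,0.5,0.5,0.5,0.5,0.5,0.5,0.5])

```text
time: 5.58
position: [569.4, 207.8, 146.4]
tcp_rot: [[0.967, -0.253, -0.006], [-0.253, -0.967, -0.0], [-0.006, 0.002, -1.0]]
wrist_force: [-0.2, -0.4, -4.6]
grip_width: 59.6
grip_force: 45.1
```

Run:
```python
from h import *
p,d,c=snap('wrist'); save(p,'w2.png'); P=cloud(d,c,True)
go(575.8,232.4,150,-15.4)
fit(P,d,575.8,232.4,50,68); 
s=robot.state()['position']; fit(P,d,s[0],s[1],s[2]+30,s[2]+48)
```

```text
slide [ -0.1 -24.6  -3.7] turn 0.8 pos [569.6 208.6 146.3] head -14.6 t 5.63 w 59.1 j6 121 wf [-1.2  0.1 -3.9]Traceback (most recent call last):
  File "<stdin>", line 4, in <module>
  File "h.py", line 36, in fit
    lo,hi=np.percentile(B[:,0],[.3,99.7]); l2,h2=np.percentile(A[:,1],[.3,99.7])
          ~~~~~~~~~~~~~^^^^^^^^^^^^^^^^^^
    return _quantile_unchecked(
        a, q, axis, out, overwrite_input, method, keepdims, weights)
    return _ureduce(a,
                    func=_quantile_ureduce_func,
    ...<5 lines>...
                    overwrite_input=overwrite_input,
                    method=method)
    r = func(a, **kwargs)
    result = _quantile(arr,
                       quantiles=q,
    ...<2 lines>...
                       out=out,
                       weights=wgt)
    slices_having_nans = np.isnan(arr[-1, ...])
                                  ~~~^^^^^^^^^
IndexError: index -1 is out of bounds for axis 0 with size 0
```

View pics/w2.png

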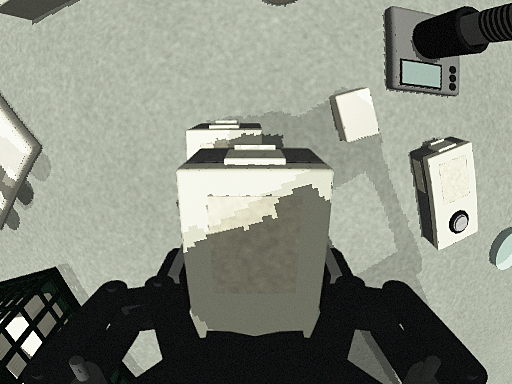

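The wrist view shows the held deeper case at columns 180–335, level, with case_base partly visible behind it at about (225,130). The grip is good, so I move over the base.

Emit:
drive_tool(slide=[[0,-8,0],[0,-16,0],[0,-19,5],[0,-19,15],[0,-19,25],[0,-19,35],[0,-19,45],[0,-19,45]], turn=[0,0.3,0.3,0.3,0.3,0.3,0.3,0.3], fingers=[0.5,0.5,0.5,0.5,0.5,0.5,0.5,0.5])

```text
time: 6.3
position: [574.6, 221.9, 101.7]
tcp_rot: [[0.966, -0.26, -0.005], [-0.26, -0.966, -0.002], [-0.005, 0.003, -1.0]]
wrist_force: [-1.3, -0.4, -4.8]
grip_width: 59.6
grip_force: 45.2
```

Run:
```python
from h import *
p,d,c=snap('wrist'); P=cloud(d,c,True); s=robot.state()
go(575.8,232.4,73,-15.4); x,y,z=s['position']
# far end edges of held case and base, in tool frame x (along case), y
R=s['tcp_rot']; A=(P-s['position'])@R
for n,z0,z1 in (('held',z+30,z+45),('base',50,64)):
    m=(P[...,2]>z0)&(P[...,2]<z1)&(d>0)&(np.abs(A[...,0])<90)&(np.abs(A[...,1])<60)
    B=A[m]; print(n,len(B)); 
    for ya,yb in ((-28,-16),(16,28)):
        b=B[(B[:,1]>ya)&(B[:,1]<yb)]
        if len(b): print(' xmax',np.round(np.percentile(b[:,0],[50,97,99.5]),1))
    print(' y',np.round(np.percentile(B[:,1],[1,99]),1) if len(B) else '')
```

```text
slide [ -1.8 -10.1  30.2] turn 0.3 pos [575.  222.2 103.2] head -15.1 t 6.35 w 59.5 j6 123 wf [-1.2 -0.5 -3.3]
held 24932
 xmax [23.2 53.7 54.5]
 xmax [23.2 53.6 54.4]
 y [-32.5  33.1]
base 1001
 xmax [52.8 57.  57.4]
 xmax [51.9 54.2 54.3]
 y [-39.   19.6]
```

Emit:
drive_tool(slide=[[-0.5,-5,0],[-0.5,-10,0],[-0.5,-10,0],[-0.5,-10,6],[-0.5,-10,12],[-0.5,-10,18],[-0.5,-10,23],[-0.5,-10,23]], turn=[0,0.3,0.3,0.3,0.3,0.3,0.3,0.3], fingers=[0.5,0.5,0.5,0.5,0.5,0.5,0.5,0.5])

```text
time: 7.02
position: [577.2, 232.3, 80.3]
tcp_rot: [[0.964, -0.264, -0.003], [-0.264, -0.964, -0.001], [-0.003, 0.002, -1.0]]
wrist_force: [0.1, -0.6, -4.8]
grip_width: 59.2
grip_force: 45.2
```

Run:
```python
from h import *
p,d,c=snap('side'); save(cv2.resize(p[100:220,150:310],(800,600)),'s2.png')
go(575.8,232.4,73,-15.4)
```

```text
slide [-1.7  0.4  8.1] turn 0.1 pos [577.5 232.3  81.1] head -15.3 t 7.07 w 59.5 j6 124 wf [-0.8 -0.2 -2.9]
```

View pics/s2.png

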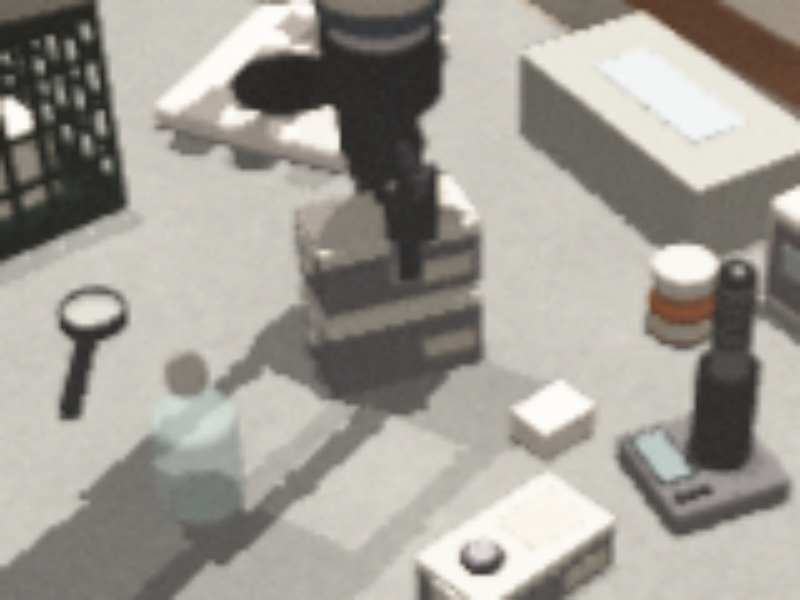

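The side crop shows the held case squarely over the base with flush edges and a small gap at about (400,310). I lower it slowly.

Emit:
drive_tool(slide=[[-1,0,2],[-1,0,4],[-1,0,5.5],[-1,0,6.5],[-1,0,7.5],[-1,0,7.5]], turn=[0,0,0,0,0,0], fingers=[0.5,0.5,0.5,0.5,0.5,0.5])

```text
time: 7.57
position: [577.2, 232.9, 75.0]
tcp_rot: [[0.964, -0.264, -0.0], [-0.264, -0.964, -0.0], [-0.0, 0.0, -1.0]]
wrist_force: [0.1, -0.4, -3.0]
grip_width: 59.6
grip_force: 45.2
```

Emit:
drive_tool(slide=[[-0.5,0,1],[-0.5,0,2],[-0.5,0,2],[-0.5,0,2]], turn=[0,0,0,0], fingers=[0.5,0.5,0.5,0.5])

```text
time: 7.9
position: [576.8, 233.1, 73.1]
tcp_rot: [[0.964, -0.264, -0.0], [-0.264, -0.964, 0.0], [-0.0, -0.0, -1.0]]
wrist_force: [-0.1, -0.1, -3.6]
grip_width: 59.7
grip_force: 45.4
```

Emit:
drive_tool(slide=[[-0.5,0,1],[-0.5,0,1],[-0.5,0,1.5],[-0.5,0,1.5]], turn=[0,0,0,0], fingers=[0.5,0.5,0.5,0.5])

```text
time: 8.23
position: [576.7, 233.2, 72.9]
tcp_rot: [[0.964, -0.264, 0.002], [-0.264, -0.964, 0.0], [0.001, -0.001, -1.0]]
wrist_force: [-0.8, -2.3, 4.1]
grip_width: 59.6
grip_force: 46.0
```

Emit:
drive_tool(slide=[[0,0,0],[0,0,0],[0,0,0],[0,0,0],[0,0,0],[0,0,-20],[0,0,-50],[0,0,-80]], turn=[0,0,0,0,0,0,0,0], fingers=[0.75,0.8,1,1,1,1,1,1])

```text
time: 8.9
position: [575.4, 233.0, 151.0]
tcp_rot: [[0.964, -0.264, -0.003], [-0.264, -0.964, -0.001], [-0.003, 0.002, -1.0]]
wrist_force: [0.2, 0.3, 0.8]
grip_width: 85.5
grip_force: 0.0
```

Emit:
drive_tool(slide=[[0,20,-25],[0,60,-25],[0,100,-25],[0,140,-25],[0,180,-25],[0,205,-25],[0,205,-25]], turn=[-7,-14,-20,-20,-20,-20,-20], fingers=[1,1,1,1,1,1,1])

```text
time: 9.48
position: [521.2, 31.4, 177.1]
tcp_rot: [[0.997, 0.077, 0.001], [0.077, -0.997, -0.002], [0.0, 0.002, -1.0]]
wrist_force: [-0.4, -0.1, -0.0]
grip_width: 85.3
grip_force: 0.0
```

Run:
```python
from h import *
p,d,c=snap('top'); P=cloud(d,c); save(cv2.resize(p[90:270,120:360],(800,600)),'t2.png')
fit(P,d,576,232,103,114); 
p,d,c=snap('wrist'); P=cloud(d,c,True)
try: fit(P,d,576,232,103,114)
except Exception as e: print(e)
try: (x,y),a=fit(P,d,506,5,33,41.5); go(x,y,12,a)
except Exception as e: print(e)
go(506,4.8,120,5.9)
```

```text
centre [575.2 234.5] L,W [109.3  60.5] ang -15.01 z 109.3
centre [576.8 232.4] L,W [108.9  60.4] ang -15.73 z 109.5
centre [507.4   3.5] L,W [108.7  59.6] ang 5.8 z 39.5
slide [-17.2  30.3 164.9] turn -1.2 pos [522.1  34.9 176.9] head 4.6 t 9.58 w 85.4 j6 86 wf [ 0.1  0.8 -0.9]
slide [-18.5  28.8  56.9] turn -1.3 pos [522.1  34.9 176.9] head 4.6 t 9.58 w 85.4 j6 86 wf [ 0.1  0.8 -0.9]
```

View pics/t2.png

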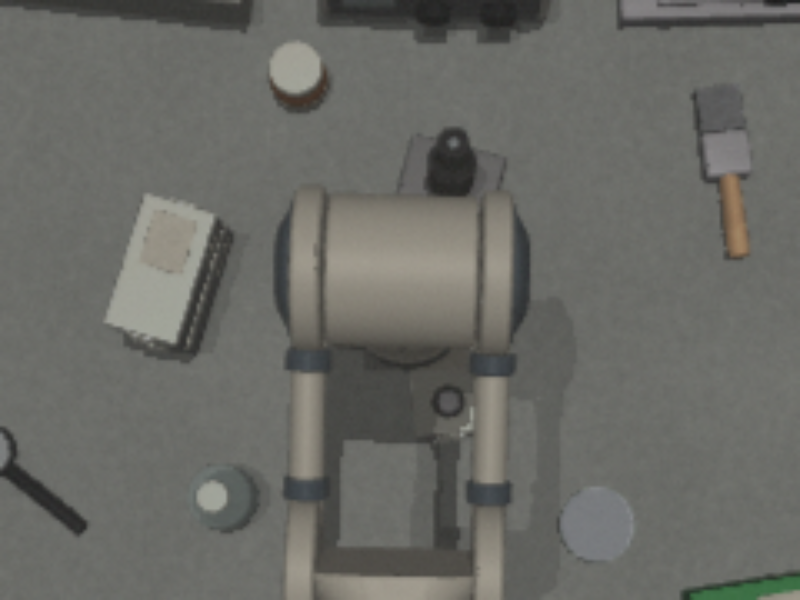

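The crop shows the deeper case flush on the base at (165,270). Depth puts it within about 2 mm and 0.5°. Next is the logger case.

Emit:
drive_tool(slide=[[-8,15,20],[-16.5,30,50],[-16.5,30,85],[-16.5,30,110],[-16.5,30,120],[-16.5,30,120],[-16.5,30,120],[-16.5,30,120]], turn=[-1,-1.2,-1.2,-1.2,-1.2,-1.2,-1.2,-1.2], fingers=[1,1,1,1,1,1,1,1])

```text
time: 10.25
position: [509.6, 4.9, 59.0]
tcp_rot: [[0.995, 0.103, 0.003], [0.103, -0.995, -0.0], [0.003, 0.0, -1.0]]
wrist_force: [0.4, 0.1, 0.8]
grip_width: 85.6
grip_force: 0.0
```

```bash
python3 -c "
from h import *
go(506.8,4,11,5.8)"
```

```text
slide [-3.   0.5 48. ] turn 0.1 pos [509.6   4.9  59. ] head 5.9 t 10.25 w 85.6 j6 81 wf [0.4 0.1 0.8]
```

Emit:
drive_tool(slide=[[-2,0.5,15],[-2.5,0.5,30],[-2.5,0.5,42],[-2.5,0.5,48],[-2.5,0.5,48],[-2.5,0.5,48]], turn=[0,0,0,0,0,0], fingers=[1,1,1,1,1,1])

```text
time: 10.75
position: [506.1, 3.6, 9.3]
tcp_rot: [[0.995, 0.102, 0.001], [0.102, -0.995, 0.0], [0.001, 0.0, -1.0]]
wrist_force: [-0.0, 0.2, 0.5]
grip_width: 85.3
grip_force: 0.0
```

Emit:
drive_tool(slide=[[0,0,0],[0,0,0],[0,0,0],[0,0,0],[0,0,0],[0,0,0],[0,0,0],[0,0,0]], turn=[0,0,0,0,0,0,0,0], fingers=[0.6,0.55,0.5,0.5,0.5,0.5,0.5,0.5], newtons=40)

```text
time: 11.42
position: [506.5, 3.4, 9.9]
tcp_rot: [[0.995, 0.102, 0.002], [0.102, -0.995, -0.0], [0.002, 0.001, -1.0]]
wrist_force: [0.1, -1.0, 5.7]
grip_width: 59.1
grip_force: 45.3
```

Emit:
drive_tool(slide=[[0,0,-5],[0,0,-20],[0,0,-45],[0,0,-75],[0,0,-110],[0,0,-145],[0,0,-165],[0,0,-165]], turn=[0,0,0,0,0,0,0,0], fingers=[0.5,0.5,0.5,0.5,0.5,0.5,0.5,0.5])

```text
time: 12.08
position: [507.5, 3.5, 179.5]
tcp_rot: [[0.995, 0.102, 0.009], [0.102, -0.995, -0.0], [0.009, 0.001, -1.0]]
wrist_force: [-0.2, -0.1, -1.0]
grip_width: 59.6
grip_force: 44.7
```

```bash
python3 -c "
from h import *
go(576,233.2,170,-15.3)"
```

```text
slide [  91.6 -221.5   10. ] turn 21.2 pos [507.5   3.5 179.5] head 5.9 t 12.08 w 59.6 j6 81 wf [-0.2 -0.1 -1. ]
```

Emit:
drive_tool(slide=[[5,-12,0],[17,-42,0],[31,-75,0],[45,-110,0],[59,-143,0],[73,-176,0],[84,-203,0],[91,-220,0]], turn=[1,4,7,10,13,16,19,21], fingers=[0.5,0.5,0.5,0.5,0.5,0.5,0.5,0.5])

```text
time: 12.75
position: [572.9, 234.6, 170.4]
tcp_rot: [[0.965, -0.261, -0.004], [-0.261, -0.965, -0.0], [-0.004, 0.002, -1.0]]
wrist_force: [0.1, -0.7, -2.2]
grip_width: 59.3
grip_force: 44.6
```

Emit:
drive_tool(slide=[[0,0,0],[0,0,0],[0,0,5],[0,0,15],[0,0,25],[0,0,30],[0,0,30],[0,0,30]], turn=[0,0,0,0,0,0,0,0], fingers=[0.5,0.5,0.5,0.5,0.5,0.5,0.5,0.5])

```text
time: 13.42
position: [573.3, 231.1, 142.8]
tcp_rot: [[0.965, -0.262, -0.001], [-0.262, -0.965, -0.0], [-0.001, 0.001, -1.0]]
wrist_force: [0.1, -0.1, -2.2]
grip_width: 59.1
grip_force: 44.6
```

```bash
python3 -c "
from h import *
go(576,233.2,125,-15.3)"
```

```text
slide [ 2.1 -2.8 17.8] turn 0.1 pos [573.3 231.1 142.8] head -15.2 t 13.42 w 59.1 j6 124 wf [ 0.1 -0.1 -2.2]
```

Emit:
drive_tool(slide=[[2,-2.5,3],[2,-2.5,7],[2,-2.5,11],[2,-2.5,14],[2,-2.5,17],[2,-2.5,18],[2,-2.5,18],[2,-2.5,18]], turn=[0,0,0,0,0,0,0,0], fingers=[0.5,0.5,0.5,0.5,0.5,0.5,0.5,0.5])

```text
time: 14.08
position: [576.2, 233.6, 125.7]
tcp_rot: [[0.965, -0.261, -0.0], [-0.261, -0.965, -0.0], [-0.0, 0.0, -1.0]]
wrist_force: [1.5, 0.4, -1.9]
grip_width: 59.5
grip_force: 44.7
```

Run:
```python
from h import *
p,d,c=snap('side'); save(cv2.resize(p[100:220,150:310],(800,600)),'s3.png')
go(576,233.2,120,-15.3)
```

```text
slide [-0.2  0.5  5.9] turn 0.2 pos [576.3 233.6 125.9] head -15.1 t 14.13 w 59.9 j6 124 wf [ 0.5 -0.2 -2.5]
```

View pics/s3.png

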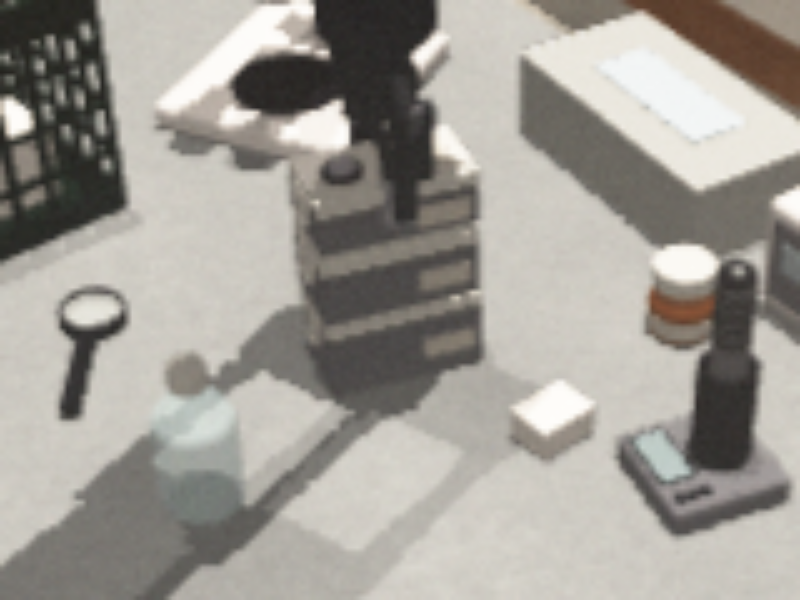

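The logger case hangs square just above the deeper case, with its button at (342,168), and the edges line up. I lower it.

Emit:
drive_tool(slide=[[0,0.3,1.5],[0,0.3,3],[0,0.3,4],[0,0.3,4.5],[0,0.3,4.5],[0,0.3,4.5]], turn=[0,0,0,0,0,0], fingers=[0.5,0.5,0.5,0.5,0.5,0.5])

```text
time: 14.63
position: [576.1, 233.3, 121.1]
tcp_rot: [[0.965, -0.261, -0.0], [-0.261, -0.965, -0.0], [-0.0, 0.0, -1.0]]
wrist_force: [0.8, -0.6, -0.9]
grip_width: 59.0
grip_force: 44.7
```

Emit:
drive_tool(slide=[[0,0,1],[0,0,1],[0,0,1],[0,0,1]], turn=[0,0,0,0], fingers=[0.5,0.5,0.5,0.5])

```text
time: 14.97
position: [576.2, 233.3, 120.2]
tcp_rot: [[0.965, -0.261, -0.0], [-0.261, -0.965, -0.0], [-0.0, 0.0, -1.0]]
wrist_force: [-0.3, -0.3, -1.9]
grip_width: 59.5
grip_force: 44.7
```

Emit:
drive_tool(slide=[[0,0,0.7],[0,0,0.7],[0,0,1.2],[0,0,1.2]], turn=[0,0,0,0], fingers=[0.5,0.5,0.5,0.5])

```text
time: 15.3
position: [576.2, 233.3, 120.0]
tcp_rot: [[0.965, -0.261, 0.001], [-0.261, -0.965, 0.0], [0.001, -0.0, -1.0]]
wrist_force: [-3.1, -0.6, 5.3]
grip_width: 59.4
grip_force: 45.3
```

Emit:
drive_tool(slide=[[0,0,0],[0,0,0],[0,0,0],[0,0,0],[0,0,0],[0,0,-20],[0,0,-50],[0,0,-85]], turn=[0,0,0,0,0,0,0,0], fingers=[0.75,0.8,1,1,1,1,1,1])

```text
time: 15.97
position: [575.2, 232.9, 202.1]
tcp_rot: [[0.965, -0.261, -0.005], [-0.261, -0.965, -0.002], [-0.004, 0.003, -1.0]]
wrist_force: [0.8, -0.4, -0.1]
grip_width: 85.1
grip_force: 0.0
```

```bash
python3 -c "
from h import *
go(640,3.5,225,-5)"
```

```text
slide [122.4 204.6 -22.9] turn -10.1 pos [575.2 232.9 202.1] head -15.1 t 15.97 w 85.1 j6 124 wf [ 0.8 -0.4 -0.1]
```

Emit:
drive_tool(slide=[[10,17,-15],[27,46,-23],[47,79,-23],[67,112,-23],[87,145,-23],[105,175,-23],[117,196,-23],[122,204,-23]], turn=[-1,-3,-5,-7,-9,-10,-10,-10], fingers=[1,1,1,1,1,1,1,1])

```text
time: 16.63
position: [641.2, 0.6, 226.4]
tcp_rot: [[0.996, -0.093, -0.001], [-0.093, -0.996, -0.001], [-0.0, 0.001, -1.0]]
wrist_force: [0.1, 0.1, 0.5]
grip_width: 85.6
grip_force: 0.0
```

Emit:
drive_tool(slide=[[0,0,0],[0,0,0],[0,0,0]], turn=[0,0,0], fingers=[1,1,1])

```text
time: 16.88
position: [640.5, 6.0, 227.0]
tcp_rot: [[0.996, -0.088, -0.0], [-0.088, -0.996, 0.001], [-0.0, -0.001, -1.0]]
wrist_force: [-0.3, -0.5, 0.2]
grip_width: 85.1
grip_force: 0.0
```

Run:
```python
from h import *
p,d,c=snap('top'); save(p,'t3.png'); P=cloud(d,c)
for f in (lambda:fit(P,d,576,232,143,153,80),):
    try: f()
    except Exception as e: print(e)
# holder/button on top of logger
def top(P,d,x,y,z0,z1,r):
    m=(P[...,2]>z0)&(P[...,2]<z1)&(np.hypot(P[...,0]-x,P[...,1]-y)<r)&(d>0); Q=P[m]
    if len(Q)>5:
        (cx,cy),rr=cv2.minEnclosingCircle(Q[:,:2].astype(np.float32)); print('circ',round(cx,1),round(cy,1),round(rr,1),'mean',Q.mean(0).round(1),len(Q))
top(P,d,549,240,153.5,162,25); 
pw,dw,cw=snap('wrist'); save(pw,'w3.png'); Pw=cloud(dw,cw,True)
fit(Pw,dw,576,232,143,153,80)
top(Pw,dw,549,240,153.5,162,25); top(Pw,dw,669,3,157,166,25); top(Pw,dw,669,3,88,95,25); top(Pw,dw,669,3,110,150,25)
go(669,3.3,225,-5)
```

```text
centre [575.8 234.3] L,W [108.8  60.3] ang -15.03 z 149.3
circ 547.0 241.6 22.6 mean [548.7 240.8 156. ] 62
centre [578.  232.6] L,W [108.9  60.2] ang -15.26 z 149.5
circ 550.8 240.5 13.3 mean [551.3 239.  155.8] 149
circ 672.2 2.0 12.8 mean [672.6   1.8 161.9] 949
circ 672.1 1.9 19.9 mean [680.2   1.6  91.3] 384
circ 675.0 1.5 12.4 mean [682.8   1.1 132.2] 203
slide [28.6  0.5  2.2] turn -0.0 pos [640.5   6.3 227.2] head -5.0 t 16.98 w 85.6 j6 93 wf [-0.5  0.1  0. ]
```

View pics/w3.png

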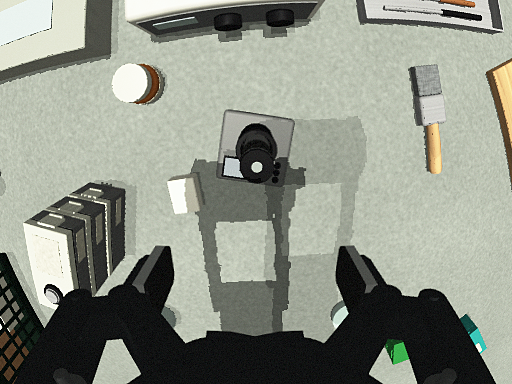

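The wrist view shows the wand tail at (257,167) over its dock, and the three cases lined up on the left with the button at (53,294). I move over the wand and descend.

Emit:
drive_tool(slide=[[10,0.5,0],[25,1,0],[31,1.3,0],[31,1.3,10],[31,1.3,30],[31,1.3,42],[31,1.3,42],[31,1.3,42]], turn=[0,0,0,0,0,0,0,0], fingers=[1,1,1,1,1,1,1,1])

```text
time: 17.65
position: [670.5, 0.8, 183.4]
tcp_rot: [[0.996, -0.089, -0.003], [-0.089, -0.996, 0.0], [-0.003, 0.0, -1.0]]
wrist_force: [0.4, 0.7, 0.3]
grip_width: 85.2
grip_force: 0.0
```

Run:
```python
from h import *
pw,dw,cw=snap('wrist'); Pw=cloud(dw,cw,True)
m=(Pw[...,2]>157)&(Pw[...,2]<166)&(np.hypot(Pw[...,0]-671,Pw[...,1]-2)<25)&(dw>0); Q=Pw[m]
print(len(Q),cv2.minEnclosingCircle(Q[:,:2].astype(np.float32)) if len(Q)>4 else '')
go(671.5,2.3,104,-5)
```

```text
1258 ((672.2942504882812, 1.7889914512634277), 12.838033676147461)
slide [ 0.4 -1.7 80.9] turn -0.1 pos [671.    0.7 184.9] head -5.1 t 17.7 w 85.3 j6 92 wf [0.1 0.2 0.2]
```

Emit:
drive_tool(slide=[[0.5,-1,15],[0.8,-1.5,35],[0.8,-1.5,55],[0.8,-1.5,70],[0.8,-1.5,78],[0.8,-1.5,80],[0.8,-1.5,80],[0.8,-1.5,80]], turn=[0,0,0,0,0,0,0,0], fingers=[1,1,1,1,1,0.8,0.7,0.6])

```text
time: 18.37
position: [673.1, 1.9, 106.8]
tcp_rot: [[0.996, -0.089, 0.002], [-0.089, -0.996, -0.0], [0.002, -0.0, -1.0]]
wrist_force: [0.7, 0.4, -0.4]
grip_width: 52.1
grip_force: 0.0
```

Emit:
drive_tool(slide=[[0,0,0],[0,0,0],[0,0,0],[0,0,0],[0,0,0],[0,0,0],[0,0,0],[0,0,0]], turn=[0,0,0,0,0,0,0,0], fingers=[0.45,0.35,0.25,0.2,0.15,0.15,0.15,0.15], newtons=40)

```text
time: 19.03
position: [673.0, 1.9, 106.4]
tcp_rot: [[0.996, -0.089, 0.002], [-0.089, -0.996, -0.0], [0.002, -0.0, -1.0]]
wrist_force: [-0.2, -0.8, 6.2]
grip_width: 23.9
grip_force: 39.1
```

Emit:
drive_tool(slide=[[0,0,-4],[0,0,-14],[0,0,-30],[0,0,-50],[0,0,-70],[0,0,-90],[0,0,-110],[0,0,-130]], turn=[0,0,0,0,0,0,0,0], fingers=[0.15,0.15,0.15,0.15,0.15,0.15,0.15,0.15])

```text
time: 19.7
position: [672.1, 1.8, 235.9]
tcp_rot: [[0.996, -0.089, -0.001], [-0.089, -0.996, -0.0], [-0.001, 0.0, -1.0]]
wrist_force: [0.9, -0.1, -1.4]
grip_width: 23.7
grip_force: 39.2
```

Emit:
drive_tool(slide=[[0,0,-15],[0,0,-30],[0,0,-40],[0,0,-45],[0,0,-45]], turn=[0,0,0,0,0], fingers=[0.15,0.15,0.15,0.15,0.15])

```text
time: 20.12
position: [672.6, 1.8, 281.3]
tcp_rot: [[0.996, -0.089, 0.002], [-0.089, -0.996, -0.0], [0.002, -0.0, -1.0]]
wrist_force: [0.9, -0.4, -0.4]
grip_width: 23.9
grip_force: 39.2
```

Run:
```python
from h import *
p,d,c=snap('side'); save(cv2.resize(p[60:220,130:340],(788,600)),'s4.png'); P=cloud(d,c)
s=robot.state(); x,y,z=s['position']
# wand body below the fingers: axis from side depth
for zz in (z-75,z-60,z-45,z-30,z-15):
    m=(abs(P[...,2]-zz)<4)&(np.hypot(P[...,0]-x,P[...,1]-y)<30)&(d>0); Q=P[m]
    print(round(zz),len(Q),Q.mean(0).round(1) if len(Q) else '', np.ptp(Q,0).round(1) if len(Q) else '')
m=(np.hypot(P[...,0]-x,P[...,1]-y)<25)&(d>0)&(P[...,2]>130); print('zmin',np.percentile(P[m][:,2],[0,1,3]))
go(549.5,240.5,260,-5)
```

```text
205 8 [6.693e+02 1.000e-01 2.049e+02] [6.1 7.6 7.2]
220 11 [668.8  -3.6 219.9] [10.6  9.3  7.1]
235 20 [666.1  -6.8 235. ] [14.9 14.   7.7]
250 24 [666.   -5.6 250. ] [18.4 18.2  7.8]
265 24 [665.3  -5.  265. ] [16.7 21.3  6.5]
zmin [196.68652188 203.85750565 216.65154422]
slide [-143.9 -226.7   19.9] turn -0.1 pos [672.5   1.8 280. ] head -5.1 t 20.17 w 24.1 j6 92 wf [-0.8  0.  -2.2]
```

View pics/s4.png

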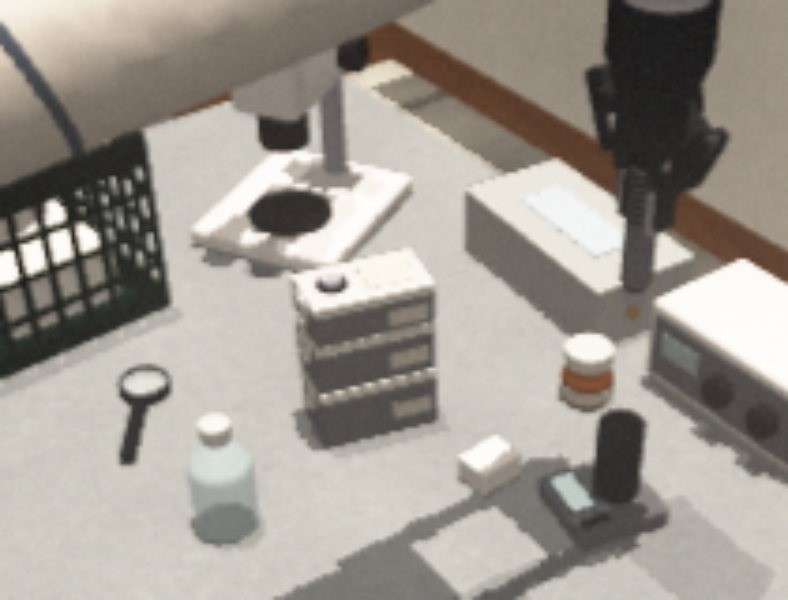

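The side crop shows the wand drawn clear and upright with its tip at about (632,311). The column is intact with the button at (332,282).

Emit:
drive_tool(slide=[[-8,-13,0],[-26,-41,0],[-47,-74,0],[-68,-107,0],[-89,-140,0],[-110,-173,0],[-128,-202,0],[-140,-220,0]], turn=[0,0,0,0,0,0,0,0], fingers=[0.15,0.15,0.15,0.15,0.15,0.15,0.15,0.15])

```text
time: 20.83
position: [549.9, 237.0, 278.7]
tcp_rot: [[0.996, -0.086, -0.003], [-0.086, -0.996, 0.001], [-0.003, -0.0, -1.0]]
wrist_force: [-0.0, 0.4, -1.0]
grip_width: 24.1
grip_force: 39.4
```

Emit:
drive_tool(slide=[[0,0,0],[0,0,0],[0,0,0],[0,0,0],[0,0,0],[0,0,0]], turn=[0,0,0,0,0,0], fingers=[0.15,0.15,0.15,0.15,0.15,0.15])

```text
time: 21.33
position: [553.1, 232.6, 279.7]
tcp_rot: [[0.996, -0.091, -0.0], [-0.091, -0.996, -0.0], [-0.0, 0.0, -1.0]]
wrist_force: [-0.7, 0.0, -1.1]
grip_width: 23.9
grip_force: 39.4
```

```bash
python3 -c "
from h import *
go(550,240.3,256,-5)"
```

```text
slide [-3.8 -7.4 23.7] turn -0.2 pos [553.1 232.6 279.7] head -5.2 t 21.33 w 23.9 j6 115 wf [-0.7  0.  -1.1]
```

Emit:
drive_tool(slide=[[-2,-4,3],[-3.8,-7.4,9],[-3.8,-7.4,15],[-3.8,-7.4,20],[-3.8,-7.4,23],[-3.8,-7.4,23],[-3.8,-7.4,23],[-3.8,-7.4,23]], turn=[0,0,0,0,0,0,0,0], fingers=[0.15,0.15,0.15,0.15,0.15,0.15,0.15,0.15])

```text
time: 22.0
position: [549.6, 241.2, 257.2]
tcp_rot: [[0.996, -0.089, 0.0], [-0.089, -0.996, 0.0], [0.0, -0.0, -1.0]]
wrist_force: [0.3, 0.0, -1.3]
grip_width: 24.0
grip_force: 39.4
```

Run:
```python
from h import *
go(550,240.3,256,-5); s=robot.state(); x,y,z=s['position']
p,d,c=snap('side'); P=cloud(d,c)
for a,b in ((z-52,z-40),(z-66,z-54),(z-81,z-73)):
    m=(P[...,2]>a)&(P[...,2]<b)&(np.hypot(P[...,0]-x,P[...,1]-y)<30)&(d>0); Q=P[m]
    v,u=np.nonzero(m); print('z',round(a),round(b),len(Q),'u',u.min() if len(u) else '',u.max() if len(u) else '',Q.mean(0).round(1) if len(Q) else '')
m=(P[...,2]>153)&(P[...,2]<160)&(np.hypot(P[...,0]-x,P[...,1]-y)<30)&(d>0); v,u=np.nonzero(m)
print('holder u',u.min(),u.max(),'v',v.min(),v.max(),P[m].mean(0).round(1))
T=np.array(c['T']); 
for q in ([x,y,z-82],[550,240.3,157],[550,240.3,175]):
    k=T[:3,:3].T@(np.array(q)-T[:3,3]); print('proj',(c['cx']+c['fx']*k[0]/-k[2]).round(1),(c['cy']-c['fy']*k[1]/-k[2]).round(1))
u0,v0=int(u.mean()),int(v.mean()); save(cv2.resize(p[v0-50:v0+25,u0-50:u0+50],(800,600),interpolation=cv2.INTER_NEAREST),'s5.png'); print(u0-50,v0-50)
```

```text
slide [0.5 0.8 1.2] turn -0.1 pos [549.6 241.2 257.2] head -5.1 t 22.0 w 24.0 j6 116 wf [ 0.3  0.  -1.3]
z 205 217 22 u 213 220 [544.2 233.1 211.8]
z 191 203 14 u 215 219 [546.  235.9 196. ]
z 176 184 8 u 216 219 [547.8 238.4 179.4]
holder u 216 221 v 133 137 [549.  236.4 155. ]
proj 217.3 128.3
proj 217.9 133.3
proj 217.6 128.5
168 84
```

View pics/s5.png

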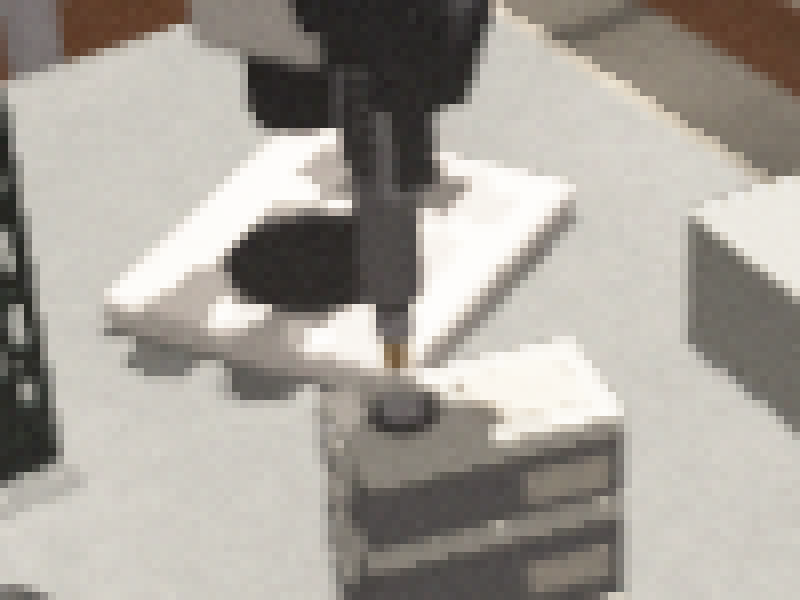

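The crop (8×, origin (168,84)) shows the brass tip at about (217,130), just above the steel button at about (218,133.5). The tip needs about 1–2 mm of correction in x and y, then I lower it.

Emit:
drive_tool(slide=[[0.5,0.8,3],[1,1.3,7],[1,1.3,11],[1,1.3,14],[1,1.3,15],[1,1.3,15]], turn=[0,0,0,0,0,0], fingers=[0.15,0.15,0.15,0.15,0.15,0.15])

```text
time: 22.55
position: [550.2, 239.8, 241.2]
tcp_rot: [[0.996, -0.089, -0.001], [-0.089, -0.996, -0.0], [-0.001, 0.0, -1.0]]
wrist_force: [0.0, -0.0, -1.0]
grip_width: 23.9
grip_force: 39.4
```

Emit:
drive_tool(slide=[[0,0,1],[0,0,2],[0,0,3],[0,0,4],[0,0,4],[0,0,4]], turn=[0,0,0,0,0,0], fingers=[0.15,0.15,0.15,0.15,0.15,0.15])

```text
time: 23.05
position: [550.5, 239.9, 238.2]
tcp_rot: [[0.996, -0.089, 0.0], [-0.089, -0.996, 0.0], [0.0, -0.0, -1.0]]
wrist_force: [-0.2, 0.4, -0.2]
grip_width: 24.3
grip_force: 39.4
```

Emit:
drive_tool(slide=[[0,0,1],[0,0,2],[0,0,3],[0,0,3],[0,0,3],[0,0,3]], turn=[0,0,0,0,0,0], fingers=[0.15,0.15,0.15,0.15,0.15,0.15])

```text
time: 23.55
position: [550.4, 239.9, 235.1]
tcp_rot: [[0.996, -0.089, 0.0], [-0.089, -0.996, 0.0], [0.0, -0.0, -1.0]]
wrist_force: [-1.4, 0.7, 1.1]
grip_width: 24.0
grip_force: 39.5
```

Run:
```python
from h import *
f=[]
for i in range(8):
    p,d,c=snap('side'); s=robot.state(); f.append(s['wrist_force'][2])
P=cloud(d,c); print('wf',np.mean(f).round(2),np.std(f).round(2),s['position'].round(1))
x,y,z=s['position']
m=(P[...,2]>153)&(P[...,2]<163)&(np.hypot(P[...,0]-x,P[...,1]-y)<30)&(d>0); v,u=np.nonzero(m)
save(cv2.resize(p[100:160,178:258],(800,600),interpolation=cv2.INTER_NEAREST),'s6.png')
p,d,c=snap('wrist'); P=cloud(d,c,True)
try: fit(P,d,577,233,143,153,80)
except Exception as e: print(e)
```

```text
wf 1.09 0.46 [550.4 239.9 235. ]
centre [576.8 233.3] L,W [108.9  59.8] ang -14.98 z 149.5
```

View pics/s6.png

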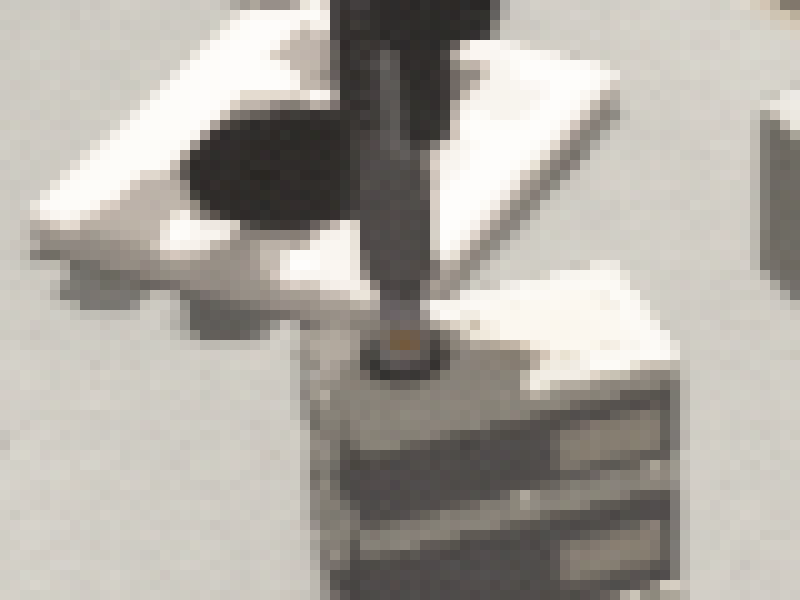

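The tip sits in the middle of the button at about (404,342) in the crop. The wrist force has risen about 2.3 N since the wand was hanging free, which means the tip is roughly half-way in, and the column is undisturbed. I hand in.

```bash
python3 -c "
from cell import robot
print(robot.hand_in())"
```

```text
the job is handed in; nothing more can be done
None
```

The job is handed in, but the hand-in returned no verdict: the column stands flush to within about 2 mm, and the arm is still holding the wand upright on the middle of the logger button, its tip about 5 mm in by the force reading.

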